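Seat the hold-down plate on the vial cradle

ROBOT

A 7-joint arm with a two-finger parallel gripper is mounted at the origin on the work surface. World frame = base frame: x ahead of the robot, y to its left, z up, the work surface at z = 0. Lengths are in m, angles in rad, forces in N, time in s.
With the tool pointing down it reaches from about 0.425 to 0.95 m from the base axis. Payload 4.7 kg.
Tool frame: the origin (TCP) lies on the centre line of the jaws, within the pads' length; the fingertips stand robot.nose_length ahead of it and the grasp point (between the pads) lies 8 mm behind it (robot.nose_length is the distance from the TCP to the fingertips, in m); z points along the fingers, x is the direction in which the jaws open and shut, and the axes are right-handed (so a half turn about z gives the same grasp; the last joint's range is limited). The gripper opens to 85 mm and grips with 20 to 120 N. Pads are 22 mm wide; open, the fingers measure 114 mm over their backs; the gripper's body (76 mm by 85 mm) begins 54 mm behind the grasp point. The pads swing forward as they close: fully open they stand 13 mm farther back than shut.
Start: joints at [1.251, 0.469, -0.049, 1.532, 0.024, 1.141, -0.082], TCP at [0.194, -0.647, 0.242] pointing down, gripper open.
Joint ranges: [-2.59, 2.59], [-0.33, 1.99], [-1.39, 1.29], [0.1, 2.45], [-1.04, 4.18], [0.21, 1.99], [-2.66, 2.66]. Speed limits (rad/s): [2.57, 2.57, 3.14, 3.14, 3.14, 3.14, 3.14].

INTERFACE

Orientations are given as [roll, pitch, yaw] about the fixed x, y, z axes, in that order (R = Rz(yaw) Ry(pitch) Rx(roll)).
In Python, from plant import robot gives the robot as it stands. Calls block until the motion is done:
- robot.goto(position, orientation): joint-space move of the TCP to a pose.
- robot.move_straight(position, vel=0.15, attitude=None, contact_N=None): straight line of the TCP; attitude=None keeps the orientation; vel is the mean speed in m/s. With contact_N (N) it stops when the force on the tool has changed by that much, and returns True; else False.
- robot.move_joints(angles): joint-space move.
- robot.grip(opening, strength=None): opening from 0.0 (shut) to 1.0 (fully open); strength is the grip in N (None keeps the last); returns when the fingers have stopped.
- robot.sleep(seconds).
- robot.inverse_kinematics(position, orientation): joint angles nearest the present ones, or None.
- robot.sense(): the state.
- robot.grab_frame(name): name is "scene" or "top" or "wrist"; returns a dict with "image" (420x560x3 uint8, red, green, blue), "range_z" (420x560 float32, m along the optical axis (not along the pixel's ray), 0 where there is no reading), "fx", "fy", "cx", "cy" (pixels), "dist_coeffs" ([k1, k2, p1, p2, k3] as OpenCV has them; the pictures are not rectified), "R" (3x3) and "t" (3): a world point X has camera coordinates R X + t. Camera axes: x right, y down, z forward; pixel columns grow to the right and rows downward; lengths in m; the calibration is good to about 2 mm. A picture is of the moment at which its call begins.
A pose or a line that the arm cannot do raises robot.IKError and nothing moves.
- robot.close_job(): hands the job in, once; it reports no verdict.
The state is a dict: "t": time; "joint_pos": joint angles; "joint_velocities": joint speeds; "effort": joint torques, N m; "tcp_pos": TCP position; "tcp_rot": TCP orientation; "wrist_force": force on the tool from outside, world axes, zero at the start; "torque": the same for the moment, N m; "opening": opening from 0.0 (shut) to 1.0 (fully open).
Only numpy, scipy, OpenCV 4.12 (cv2) and the standard library are available. Lean on these libraries where they do the work, as an engineer would, in place of code of your own. Each camera call takes 0.05 s, during which the arm holds its last target.

TASK

Pick up the blue hold-down plate by its red handle and lower it level onto the white vial cradle so that both brass pins pass through its two end holes together; keep hold of it until it is fully home on the cradle, then let go. Keep the plate roughly level throughout, and leave the grey plate with the black handle and the amber bottle where they are.

Things in the scene. Friction and masses are not known exactly. Their poses are not given: they have to be found in the camera images.
- plate_grip (a point): Centre of the red handle of the loose blue plate (170 x 66 x 8 mm, 0.2 to 0.42 kg, flat on the bench). Handle: upright block mid-top, 50 (x) x 18 (y, the width to grip) x 50 mm tall; this point is 25 mm above the plate's top, 33 mm above its underside. z up, x along the plate. Through holes, 20 mm diameter, at x = -65 and +65 mm, y = 0. Fits either way round.
- cradle: White vial cradle fixed to the bench, 180 x 80 mm; origin: centre of underside, z up, x lengthwise. The plate rests on two end pads, tops at z 38 mm (handle centre then 71 mm above the origin). At x = -65 and +65 mm, y = 0 stand brass pins, 12 mm diameter up to z 56, tapering to 4 mm at the tip, z 72. Six green-capped vials between the pads end 3 mm below the pad tops.
- spare_grip (a point): Bystander, to be left where it is: centre of the black handle of a loose grey plate, 140 x 66 x 8 mm, flat on the bench. Handle and axes as on the blue plate (50 x 18 x 50 mm, centre 33 mm above the underside), but two 12 mm holes only 70 mm apart: it does not fit this cradle.
- bottle: Bystander: loose amber glass bottle, 56 mm diameter, 110 mm tall, standing upright on the far side of the bench; origin at the centre of its underside, z up. To be left where it is.
Things that resemble listed ones, but are neither listed nor needed, are in the scene too. Leave any brown or purple look-alike of the cradle alone. Of the things that look like the part that bears plate_grip, the larger one is meant.

How it is judged:
On the way, in this order (a step that is already met when the one before it is completed fails the run):
1. the blue plate is lifted clear of the bench, its handle centre over 95 mm above the bench (height (world z) of plate_grip above 0.095 m), for 0.1 s.
2. still pinched by the fingers, the plate is level within 10 degrees and down over both pins, less than 15 mm above home, within 12 mm and 10 degrees of the cradle's centre and direction (horizontal distance between plate_grip and cradle below 0.012 m and angle between the x axis of plate_grip and the x axis of cradle, either way round below 0.175 rad and z of plate_grip in the frame of cradle below 0.086 m and angle between plate_grip's own z axis and vertical below 0.175 rad and contact force between the fingers and plate above 0.5 N), for 0.1 s.
At the end, for the whole second after the job is handed in: Blue plate at rest on the cradle pads, a pin through each end hole: handle centre 71 mm (within 4) above the cradle origin, within 12 mm of straight over it, lengthwise with it within 10 degrees, tilted under 3.4 degrees; grey plate and bottle within 30 mm of their starts (horizontal distance between plate_grip and cradle below 0.012 m and angle between the x axis of plate_grip and the x axis of cradle, either way round below 0.175 rad and z of plate_grip in the frame of cradle between 0.067 and 0.075 m and angle between plate_grip's own z axis and vertical below 0.06 rad and linear speed of plate below 0.02 m/s and distance of each of spare_grip, bottle from where it was at the start of the episode below 0.03 m); the robot touches nothing.
It fails at once if the blue plate tilts more than 25 degrees (angle between plate_grip's own z axis and vertical above 0.436 rad).
It fails at once if the grey plate is moved more than 30 mm (distance of spare_grip from where it was at the start of the episode above 0.03 m).
It fails at once if the bottle is moved more than 30 mm (distance of bottle from where it was at the start of the episode above 0.03 m).
It also fails if it takes over 40 s, if anything falls off the work surface, if the arm or the gripper's body presses on something with over 40 N, if the wrist force passes 120 N, or if a joint passes its speed limit or range.

## Working session

There is one attempt and no reset: what is moved stays moved. The work goes in short steps, each a Python script; the robot and the scene stay as the last script left them, time stands still between calls to the robot, and variables do not carry over. Pictures are saved under pics/ and viewed, and the job is handed in when it is done.

```bash
ls; mkdir -p pics; python3 - <<'E'
from plant import robot
import cv2,pickle
s=robot.sense();print(s['t'],s['tcp_pos'],s['tcp_rot'],s['opening'],robot.nose_length)
d={}
for n in ("scene","top"):
    f=robot.grab_frame(n);d[n]=f
    cv2.imwrite(f"pics/{n}0.png",f["image"][:,:,::-1])
    print(n,f['fx'],f['dist_coeffs'],-f['R'].T@f['t'])
pickle.dump(d,open('f0.pkl','wb'))
E
```

```text
pics
0.0 [ 0.1934027  -0.64612534  0.24128888] [ 3.14151847e+00  1.89383250e-03 -1.27993989e+00] 0.9965950908416966 0.011
scene 445.4180048303596 [-0.03895672  0.          0.          0.          0.        ] [1.02842477 0.55117066 0.86614993]
top 449.6578629698216 [-0.02569994  0.          0.          0.          0.        ] [0.38724284 0.07378249 0.91101312]
```

View pics/scene0.png

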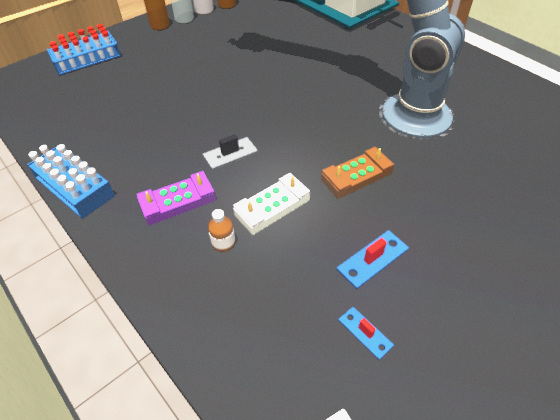

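View pics/top0.png

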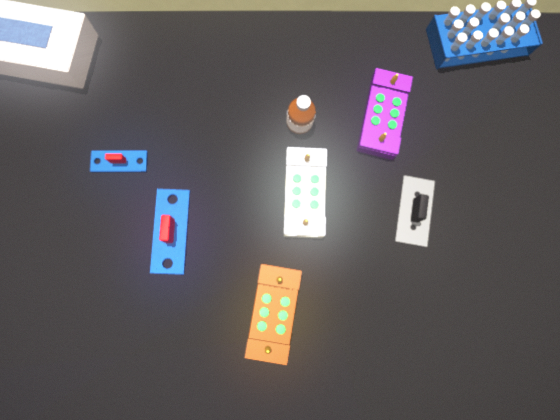

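The scene view shows the large blue plate at about (373,258), the small look-alike at (366,332), the white cradle at (272,203), and the bottle at (221,230). In the top view they are at (169,231), (118,160), (306,193) and (301,113), with the grey plate at (416,210).

```bash
cat > h.py <<'E'
import numpy as np,cv2
def ray(f,uv):
    K=np.array([[f['fx'],0,f['cx']],[0,f['fy'],f['cy']],[0,0,1.]])
    n=cv2.undistortPoints(np.array(uv,float).reshape(-1,1,2),K,np.array(f['dist_coeffs']))[:,0]
    d=np.c_[n,np.ones(len(n))]@f['R']; c=-f['R'].T@f['t']; return c,d
def onplane(f,uv,z):
    c,d=ray(f,uv); return c+d*((z-c[2])/d[:,2])[:,None]
def depthpts(f,uv):
    c,d=ray(f,uv); uv=np.array(uv).astype(int)
    return c+d*f['range_z'][uv[:,1],uv[:,0]][:,None]
def proj(f,P):
    K=np.array([[f['fx'],0,f['cx']],[0,f['fy'],f['cy']],[0,0,1.]])
    return cv2.projectPoints(np.array(P,float).reshape(-1,1,3),cv2.Rodrigues(f['R'])[0],np.array(f['t'],float),K,np.array(f['dist_coeffs']))[0][:,0]
def comp(m,near):
    n,l,s,c=cv2.connectedComponentsWithStats(m.astype(np.uint8))
    i=1+np.argmin(np.hypot(*(c[1:]-near).T)+1e4*(s[1:,4]<30)); return l==i,s[i,4]
E
cat > m0.py <<'E'
import pickle;from h import *
d=pickle.load(open('f0.pkl','rb'))
for n,pb,pr,pw in (("top",(169,231),(167,229),(306,193)),("scene",(373,258),(375,250),(272,203))):
    f=d[n];hsv=cv2.cvtColor(f['image'],cv2.COLOR_RGB2HSV);H,S,V=[hsv[...,i].astype(int) for i in range(3)]
    blue=(H>95)&(H<120)&(S>120)&(V>60)
    red=((H<8)|(H>172))&(S>150)&(V>80)
    b,a=comp(blue,pb);r,ar=comp(red,pr)
    print(n,'areas',a,ar)
    cs,_=cv2.findContours((b|r).astype(np.uint8),cv2.RETR_CCOMP,cv2.CHAIN_APPROX_NONE)
    big=max(cs,key=cv2.contourArea)
    W=onplane(f,big[:,0],0.008)[:,:2].astype(np.float32)
    rect=cv2.minAreaRect(W);print('plate rect',rect)
    for c in cs:
        A=cv2.contourArea(c)
        if 30<A<400:
            m=cv2.moments(c);p=(m['m10']/A,m['m01']/A);print('hole',p,A,onplane(f,[p],.006)[0])
    ys,xs=np.nonzero(r);P=depthpts(f,np.c_[xs,ys]);P=P[(P[:,2]>.05)&(P[:,2]<.065)]
    print('handle top',len(P),np.median(P,0),cv2.minAreaRect(P[:,:2].astype(np.float32)))
    brass=(H>10)&(H<28)&(S>110)&(V>60)
    w=(S<60)&(V>110);wm,a=comp(w,pw)
    ys,xs=np.nonzero(wm);P=depthpts(f,np.c_[xs,ys]);Q=P[(abs(P[:,2]-.038)<.004)]
    print('cradle',a,'top pts',len(Q),np.median(Q[:,2]),cv2.minAreaRect(Q[:,:2].astype(np.float32)))
    k=np.zeros_like(wm,np.uint8);x0,x1,y0,y1=xs.min(),xs.max(),ys.min()-6,ys.max()
    k[y0:y1,x0:x1]=1
    nn,l,s,c=cv2.connectedComponentsWithStats((brass&(k>0)).astype(np.uint8))
    for i in range(1,nn):
        if s[i,4]>4:
            yy,xx=np.nonzero(l==i);P=depthpts(f,np.c_[xx,yy]);print('brass',c[i],s[i,4],'top depth pt',P[np.argmax(P[:,2])],P.mean(0), onplane(f,[c[i]],.060)[0])
E
python3 m0.py
python3 -c "
import cv2
a=cv2.imread('pics/top0.png');cv2.imwrite('pics/z1.png',cv2.resize(a[140:285,140:335],None,fx=4,fy=4,interpolation=2))"
```

```text
top areas 2330 51
plate rect ((0.5039602518081665, 0.2608431279659271), (0.06770991533994675, 0.17180858552455902), 86.5616683959961)
hole (167.22083333333333, 263.08125) 80.0 [0.43911703 0.26531108 0.006     ]
hole (172.15212527964204, 198.97762863534675) 74.5 [0.56865698 0.25759236 0.006     ]
handle top 50 [0.49621107 0.25393917 0.05647177] ((0.5006994009017944, 0.25416022539138794), (0.014363371767103672, 0.046822723001241684), 68.46916961669922)
cradle 10847 top pts 1552 0.03731445947016754 ((0.5754910111427307, -0.01268274337053299), (0.07978560775518417, 0.1753780096769333), 86.63426208496094)
brass [277.38046272 270.73007712] 389 top depth pt [0.38724284 0.07378249 0.91101312] [0.4173618  0.04792109 0.04316567] [0.4168141  0.04857933 0.06      ]
scene areas 1423 301
plate rect ((0.5037561655044556, 0.2594364881515503), (0.06880852580070496, 0.17303566634655), 86.62460327148438)
hole (352.3915857605177, 272.93527508090614) 51.5 [0.56870647 0.25528313 0.006     ]
hole (369.059649122807, 260.7438596491228) 47.5 [0.51640622 0.25878923 0.006     ]
hole (392.2337164750957, 243.3141
[... 531 characters left out ...]
 [0.41462222 0.0140714  0.03579024] [0.43253003 0.02976139 0.06      ]
brass [292.         182.28571429] 21 top depth pt [ 0.51354495 -0.00759407  0.07027704] [ 0.5135128  -0.00747829  0.05486404] [ 0.51674882 -0.0039655   0.06      ]
brass [249.6  206.88] 25 top depth pt [ 0.64328509 -0.01492235  0.07053206] [ 0.64280593 -0.01479233  0.05603366] [ 0.64467129 -0.01205501  0.06      ]
brass [220.20855615 228.12566845] 374 top depth pt [0.73499633 0.00371529 0.09426239] [0.73972664 0.00367823 0.07613242] [ 0.73383387 -0.00751481  0.06      ]
brass [224.04761905 249.0952381 ] 21 top depth pt [0.74250846 0.01745237 0.01217197] [0.74451203 0.01175659 0.00757532] [0.76185831 0.04469138 0.06      ]
```

View pics/z1.png

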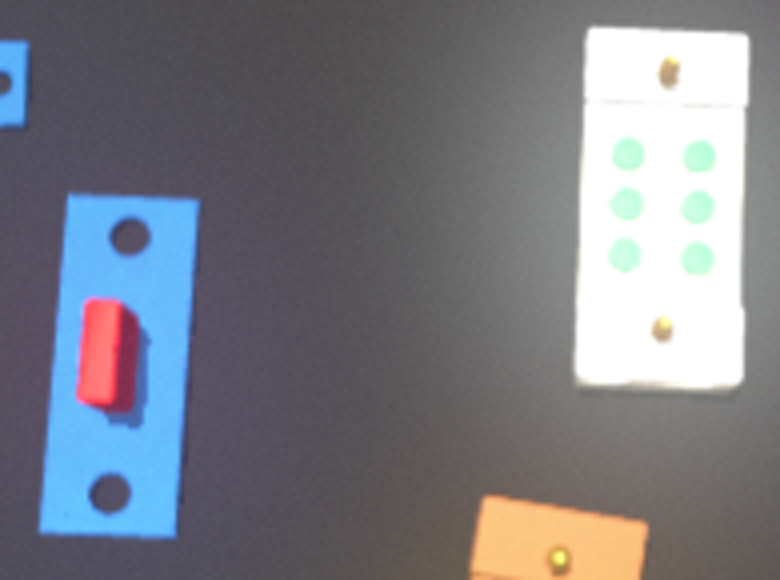

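```bash
python3 - <<'E'
import pickle;from h import *
d=pickle.load(open('f0.pkl','rb'));f=d['top']
for nm,p,z in (("far pin tip",(670,58),.072),("far pin mid",(668,70),.055),("near tip",(664,322),.072),("near mid",(661,330),.055)):
    q=(140+(p[0]-1.5)/4,140+(p[1]-1.5)/4);print(nm,q,onplane(f,[q],z)[0])
c=[(586,27),(748,33),(742,388),(575,386)]
q=[(140+x/4,140+y/4) for x,y in c];W=onplane(f,q,.038);print(W[:,:2],W.mean(0))
from plant import robot
import math
yaw=-.059
pc=[.578,-.0115]
for nm,p,z in (("cradle",pc,.26),("plate",[.5038,.2602],.26)):
    best=None
    for y in (yaw+math.pi/2,yaw-math.pi/2):
        j=robot.inverse_kinematics([*p,z],[math.pi,0,y]);print(nm,y,None if j is None else np.round(j,2))
E
```

```text
far pin tip (307.125, 154.125) [ 0.63926336 -0.014484    0.072     ]
far pin mid (306.625, 157.125) [ 0.63821956 -0.01505032  0.055     ]
near tip (305.625, 220.125) [ 0.50982567 -0.00685283  0.072     ]
near mid (304.875, 222.125) [ 0.50844686 -0.00689621  0.055     ]
[[ 0.66559511  0.0232421 ]
 [ 0.66127027 -0.05901761]
 [ 0.48058907 -0.04794641]
 [ 0.48343421  0.03383894]] [ 0.57272217 -0.01247074  0.038     ]
cradle 1.5117963267948966 [ 0.64  0.45 -0.93  1.71  0.38  1.18  1.12]
cradle -1.6297963267948965 [ 0.38  0.35 -0.56  1.72  0.2   1.13 -1.87]
plate 1.5117963267948966 [ 0.31  0.56 -1.23  1.73  0.56  1.26  0.46]
plate -1.6297963267948965 [-0.67  0.28  0.14  1.78 -0.04  1.09 -2.14]
```

```bash
python3 - <<'E'
from plant import robot
import math,pickle,cv2
d={}
for n,p in (("cradle",[.576,-.012,.28]),("plate",[.504,.2605,.28])):
    robot.goto(p,[math.pi,0,-.059-math.pi/2])
    robot.sleep(.2)
    f=robot.grab_frame("wrist");d[n]=f;s=robot.sense();print(s['t'],s['tcp_pos'],s['tcp_rot'],-f['R'].T@f['t'])
    cv2.imwrite(f"pics/w_{n}.png",f["image"][:,:,::-1])
pickle.dump(d,open('f1.pkl','wb'))
E
```

```text
2.975 [ 0.57602478 -0.01245073  0.27991331] [ 3.14145089e+00 -3.73323632e-05 -1.63055492e+00] [ 0.64851927 -0.01664194  0.41196553]
4.3167 [0.50475306 0.25918787 0.2798767 ] [ 3.14158216e+00 -3.48357144e-04 -1.63232465e+00] [0.57740563 0.25473383 0.41190021]
```

View pics/w_cradle.png

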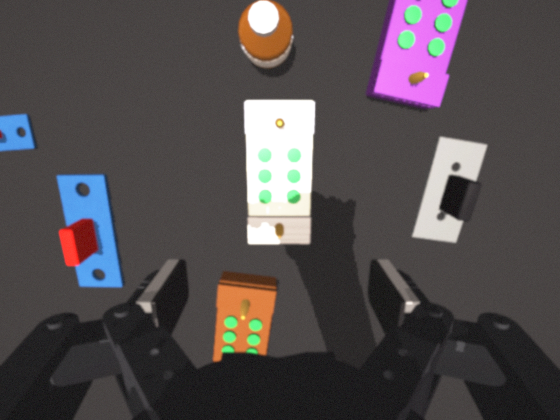

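View pics/w_plate.png

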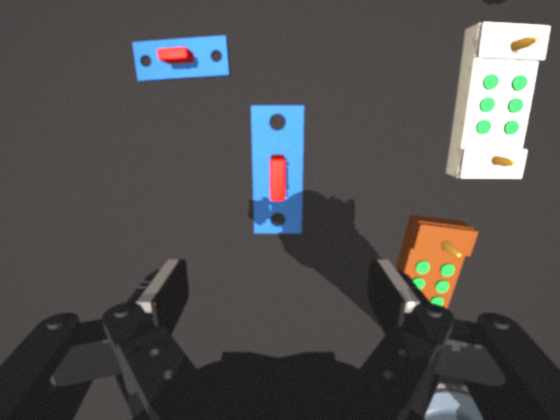

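The wrist views are clear. Over the cradle, the pins are at (280,123) and (280,230). Over the plate, the holes are at (277,122) and (278,219). I'll measure from these.

```bash
python3 - <<'E'
import pickle;from h import *
d=pickle.load(open('f1.pkl','rb'))
f=d['plate'];hsv=cv2.cvtColor(f['image'],cv2.COLOR_RGB2HSV);H,S,V=[hsv[...,i].astype(int) for i in range(3)]
b,a=comp((H>95)&(H<125)&(S>110)&(V>40),(277,170));r,_=comp(((H<8)|(H>172))&(S>150)&(V>60),(278,180))
cs,_=cv2.findContours((b|r).astype(np.uint8),cv2.RETR_CCOMP,cv2.CHAIN_APPROX_NONE)
W=onplane(f,max(cs,key=cv2.contourArea)[:,0],.008)[:,:2].astype(np.float32);print('rect',cv2.minAreaRect(W))
for c in cs:
    A=cv2.contourArea(c)
    if 60<A<900:
        m=cv2.moments(c);p=(m['m10']/A,m['m01']/A);print('hole',p,A,onplane(f,[p],.006)[0])
ys,xs=np.nonzero(r);P=depthpts(f,np.c_[xs,ys]);Q=P[abs(P[:,2]-.058)<.005];print('handle top',len(Q),np.median(Q[:,2]),cv2.minAreaRect(Q[:,:2].astype(np.float32)))
f=d['cradle'];hsv=cv2.cvtColor(f['image'],cv2.COLOR_RGB2HSV);H,S,V=[hsv[...,i].astype(int) for i in range(3)]
br=(H>8)&(H<32)&(S>110)&(V>40)
nn,l,s,c=cv2.connectedComponentsWithStats(br.astype(np.uint8))
for i in range(1,nn):
    if 240<c[i][0]<320 and 100<c[i][1]<250 and s[i,4]>8:
        yy,xx=np.nonzero(l==i);P=depthpts(f,np.c_[xx,yy]);Q=P[P[:,2]>.05];print('brass',c[i],s[i,4],P[:,2].max(),np.median(Q,0),onplane(f,[c[i]],.060)[0])
ys,xs=np.nonzero((S<70)&(V>70));P=depthpts(f,np.c_[xs,ys]);k=(abs(P[:,2]-.038)<.004)&(abs(P[:,0]-.576)<.15)&(abs(P[:,1])<.09);Q=P[k];print('pads',k.sum(),np.median(Q[:,2]),cv2.minAreaRect(Q[:,:2].astype(np.float32)))
im=f['image'][90:255,230:330];cv2.imwrite('pics/z2.png',cv2.resize(im[:,:,::-1],None,fx=3.6,fy=3.6))
E
```

```text
rect ((0.5038177967071533, 0.2596518397331238), (0.06839586794376373, 0.17086529731750488), 86.52232360839844)
hole (277.6326055312955, 177.8791848617176) 572.5 [0.49630597 0.25959964 0.006     ]
hole (277.5, 218.5916030534351) 131.0 [0.43918837 0.26341943 0.006     ]
hole (277.1236263736264, 121.59065934065934) 182.0 [0.56885125 0.2556293  0.006     ]
handle top 579 0.05817963976219498 ((0.5042940378189087, 0.2591734230518341), (0.015417664311826229, 0.04976227134466171), 86.04364013671875)
brass [279.1627907  122.65116279] 43 0.07410696182388599 [ 0.63982289 -0.01777661  0.06778357] [ 0.63978666 -0.01789392  0.06      ]
brass [279.02597403 229.92207792] 77 0.07352723618739443 [ 0.51391351 -0.01005705  0.06231157] [ 0.5139881  -0.01015619  0.06      ]
pads 4025 0.03833794348088693 ((0.6034066677093506, -0.015384279191493988), (0.08051923662424088, 0.233350470662117), 86.53611755371094)
```

View pics/z2.png

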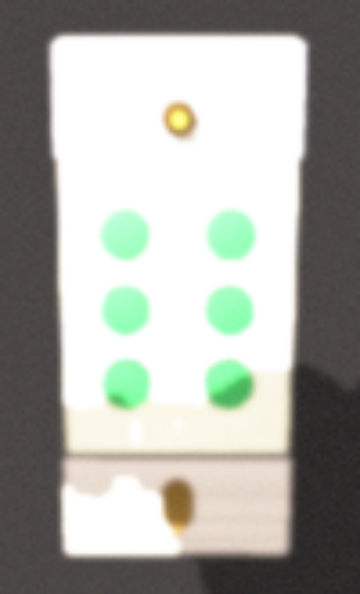

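```bash
python3 - <<'E'
from plant import robot
import math,pickle,cv2,numpy as np
A=[math.pi,0,-.060-math.pi/2]
robot.grip(.75)
robot.move_straight([.504,.260,.10],vel=.2,attitude=A)
print(robot.move_straight([.504,.260,.027],vel=.08,contact_N=12)); 
s=robot.sense();print(s['t'],s['tcp_pos'],s['tcp_rot'],s['wrist_force'])
robot.grip(0.0,70)
s=robot.sense();print(s['t'],s['tcp_pos'],s['opening'],s['wrist_force'])
robot.move_straight([.504,.260,.17],vel=.1);robot.sleep(.3)
s=robot.sense();print(s['t'],s['tcp_pos'],s['tcp_rot'],s['opening'],s['wrist_force'],s['torque'])
d={}
for n in ("scene","top","wrist"):
    f=robot.grab_frame(n);d[n]=f
    cv2.imwrite(f"pics/{n}2.png",f["image"][:,:,::-1])
pickle.dump((d,s),open('f2.pkl','wb'))
E
```

```text
False
6.775 [0.50430542 0.26032293 0.02742394] [-3.14083299e+00  5.31866016e-04 -1.63067846e+00] [-0.07067102  0.25599191  0.99652222]
7.2583 [0.50426564 0.25993414 0.02745747] 0.1985821019829271 [-1.68743502 -1.17354852  3.26767468]
9.1417 [0.50389378 0.2599916  0.16976287] [ 3.14114722e+00 -1.41444851e-04 -1.63074506e+00] 0.20031662993415647 [ 0.232167    0.43937914 -3.24488036] [ 0.01108318 -0.01124859 -0.00531075]
```

View pics/scene2.png

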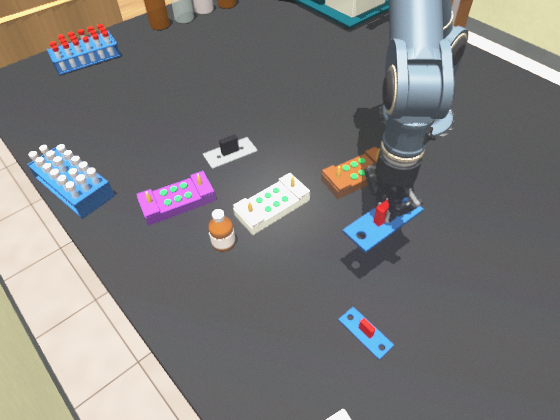

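View pics/wrist2.png

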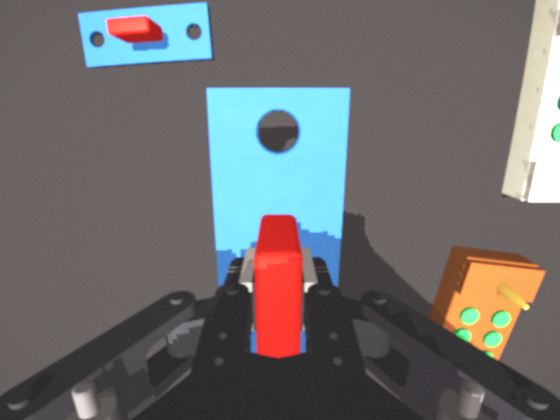

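View pics/top2.png

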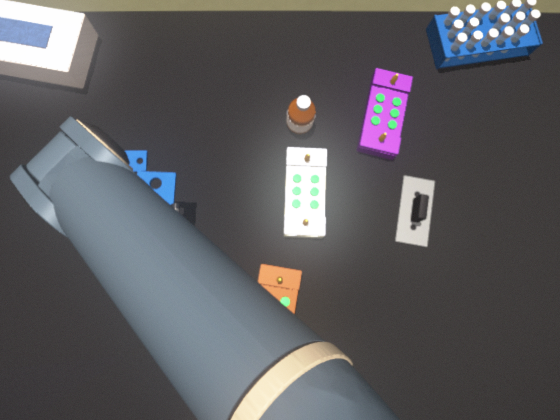

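The plate is held and looks level. In the wrist view the far hole is at (278,132). I'll move it above the pins and check the tilt and the hole against the pin.

```bash
cat > chk.py <<'E'
from h import *
def chk(f,tcp,zp):
    hsv=cv2.cvtColor(f['image'],cv2.COLOR_RGB2HSV);H,S,V=[hsv[...,i].astype(int) for i in range(3)]
    m=(H>95)&(H<125)&(S>110)&(V>40);b,_=comp(m,(278,190))
    ys,xs=np.nonzero(b);P=depthpts(f,np.c_[xs,ys]);P=P[abs(P[:,2]-zp)<.03]
    A=np.c_[P[:,:2]-P[:,:2].mean(0),np.ones(len(P))];k=np.linalg.lstsq(A,P[:,2],rcond=None)[0];print('plate top plane slope',k[:2],'z',k[2],'expected',zp,'slope deg',np.degrees(np.hypot(*k[:2])))
    cs,_=cv2.findContours(b.astype(np.uint8),cv2.RETR_CCOMP,cv2.CHAIN_APPROX_NONE)
    for c in cs:
        a=cv2.contourArea(c);(x,y),r=cv2.minEnclosingCircle(c)
        if a>500 and y<200 and r<60 and abs(x-278)<40: print('hole',(x,y),r,onplane(f,[(x,y)],k[2])[0])
E
python3 - <<'E'
from plant import robot
import math,pickle,cv2
from chk import *
d,s=pickle.load(open('f2.pkl','rb'))
chk(d['wrist'],s['tcp_pos'],s['tcp_pos'][2]-.019)
A=[math.pi,0,-.060-math.pi/2]
robot.move_straight([.5764,-.012,.17],vel=.15,attitude=A)
robot.move_straight([.5764,-.012,.115],vel=.1);robot.sleep(.3)
s=robot.sense();f=robot.grab_frame('wrist');g=robot.grab_frame('scene');print(s['t'],s['tcp_pos'],s['tcp_rot'],s['opening'],s['wrist_force'])
chk(f,s['tcp_pos'],s['tcp_pos'][2]-.019)
pickle.dump((f,g,s),open('f3.pkl','wb'))
cv2.imwrite('pics/w3.png',f['image'][:,:,::-1])
cv2.imwrite('pics/s3.png',cv2.resize(g['image'][130:280,180:380,::-1],None,fx=3.9,fy=3.9))
E
```

```text
plate top plane slope [-0.00504124  0.00426308] z 0.15115135259880472 expected 0.1507628719847663 slope deg 0.378273499996327
12.3167 [ 0.57669254 -0.01202526  0.11556107] [-3.14057126e+00 -6.61456265e-05 -1.63091832e+00] 0.20351577148282612 [ 0.48547797  0.03316015 -4.01939918]
plate top plane slope [-0.0054656   0.00200822] z 0.09664664841950195 expected 0.0965610739303757 slope deg 0.3336252119630343
hole (278.0, 130.76666259765625) 22.788721084594727 [ 0.64176753 -0.01582902  0.09664665]
```

View pics/w3.png

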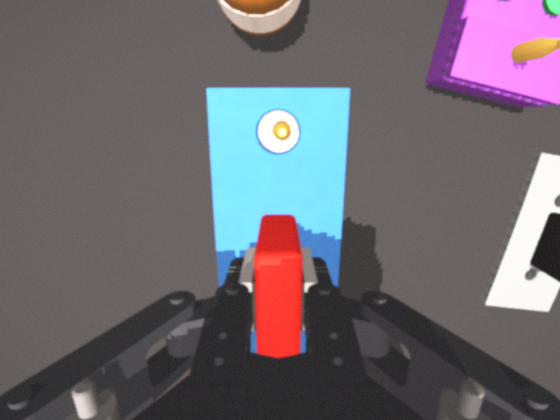

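View pics/s3.png

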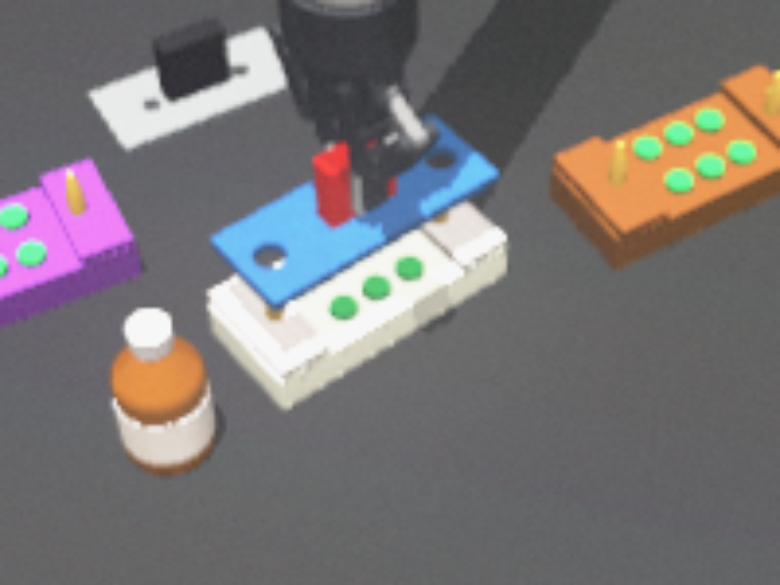

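The pin tip shows inside the hole at (282,130), with the hole centre at (278,131). That is a few mm of lateral offset, so I'll quantify it.

```bash
python3 - <<'E'
import pickle;from h import *
f,g,s=pickle.load(open('f3.pkl','rb'))
hsv=cv2.cvtColor(f['image'],cv2.COLOR_RGB2HSV);H,S,V=[hsv[...,i].astype(int) for i in range(3)]
m=np.zeros(H.shape,bool);m[105:158,252:304]=1
b=m&(H>8)&(H<34)&(S>70)
ys,xs=np.nonzero(b);print(len(xs),xs.min(),xs.max(),ys.min(),ys.max(),xs.mean(),ys.mean())
P=depthpts(f,np.c_[xs,ys]);Q=P[(P[:,2]>.04)&(P[:,2]<.08)]
print(Q[:,2].max(),np.median(Q,0));T=Q[Q[:,2]>Q[:,2].max()-.004];print('tip',len(T),T.mean(0))
cv2.imwrite('pics/z3.png',cv2.resize(f['image'][95:165,240:320,::-1],None,fx=7,fy=7))
E
```

```text
225 273 290 121 139 281.3377777777778 129.7511111111111
0.07320932168888367 [ 0.64115241 -0.01778315  0.06487542]
tip 45 [ 0.64061699 -0.01771645  0.07088589]
```

View pics/z3.png

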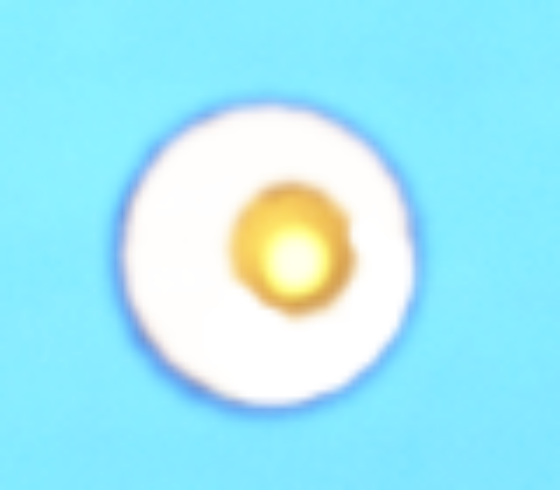

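```bash
python3 - <<'E'
from plant import robot
import math,pickle,cv2
from chk import *
robot.move_straight([.5757,-.0139,.092],vel=.06,contact_N=10);robot.sleep(.2)
s=robot.sense();f=robot.grab_frame('wrist');print(s['t'],s['tcp_pos'],s['wrist_force'])
c=robot.move_straight([.5757,-.0139,.0648],vel=.04,contact_N=12);robot.sleep(.3)
s=robot.sense();f2=robot.grab_frame('wrist');g=robot.grab_frame('scene');print(c,s['t'],s['tcp_pos'],s['tcp_rot'],s['opening'],s['wrist_force'],s['torque'])
chk(f2,s['tcp_pos'],.046)
cv2.imwrite('pics/w4.png',np.hstack([x['image'][80:240,180:380,::-1] for x in (f,f2)]).repeat(2,0).repeat(2,1)[:, :800])
cv2.imwrite('pics/s4.png',cv2.resize(g['image'][130:280,180:380,::-1],None,fx=3.9,fy=3.9))
E
```

```text
13.15 [ 0.5760285  -0.01382825  0.09234855] [ 0.05219712  0.18898799 -4.42698183]
True 14.15 [ 0.5751993  -0.01400375  0.06545715] [ 3.14014340e+00 -3.49754717e-04 -1.63079527e+00] 0.20007207387033765 [0.75195512 0.38036941 5.43898731] [ 0.00212829 -0.07353589 -0.016635  ]
plate top plane slope [-0.00255142 -0.00020723] z 0.046496536574012544 expected 0.046 slope deg 0.14666694511662567
hole (277.95245361328125, 130.73651123046875) 22.828622817993164 [ 0.64020863 -0.01778419  0.04649654]
```

View pics/w4.png

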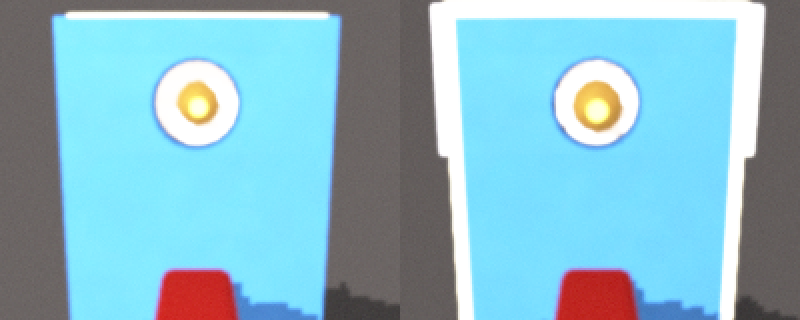

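View pics/s4.png

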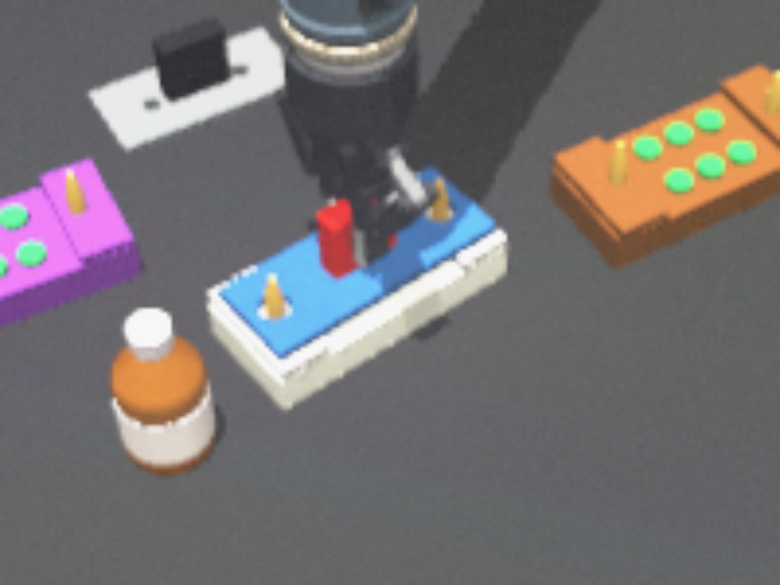

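Both pins now stand through the holes: in the enlarged scene picture they are at (274,298) and (440,200). The contact height matches home (TCP at 0.0655). Next I'll release, back off, and check.

```bash
python3 - <<'E'
from plant import robot
import math,pickle,cv2
from h import *
robot.grip(.6);robot.sleep(.2)
s=robot.sense();x,y,z=s['tcp_pos']
robot.move_straight([x,y,.24],vel=.12);robot.sleep(.3)
f=robot.grab_frame('wrist');g=robot.grab_frame('scene');s=robot.sense();print(s['t'],s['tcp_pos'],s['opening'],s['wrist_force'])
pickle.dump((f,g),open('f5.pkl','wb'))
hsv=cv2.cvtColor(f['image'],cv2.COLOR_RGB2HSV);H,S,V=[hsv[...,i].astype(int) for i in range(3)]
b,_=comp((H>95)&(H<125)&(S>110)&(V>40),(278,190))
ys,xs=np.nonzero(b);P=depthpts(f,np.c_[xs,ys]);P=P[abs(P[:,2]-.046)<.01]
A=np.c_[P[:,:2]-P[:,:2].mean(0),np.ones(len(P))];k=np.linalg.lstsq(A,P[:,2],rcond=None)[0];print('slope',k)
print(cv2.minAreaRect(onplane(f,np.c_[xs,ys],.046)[:,:2].astype(np.float32)))
cv2.imwrite('pics/w5.png',f['image'][:,:,::-1]);cv2.imwrite('pics/s5.png',g['image'][:,:,::-1])
E
```

```text
16.8917 [ 0.57370053 -0.01435349  0.23989486] 0.6024248154284253 [-0.52615133 -0.61376896 -0.21122146]
slope [ 0.00072792 -0.00144951  0.04638115]
((0.5443560481071472, -0.011798389256000519), (0.0631524994969368, 0.10971306264400482), 86.53316497802734)
```

View pics/w5.png

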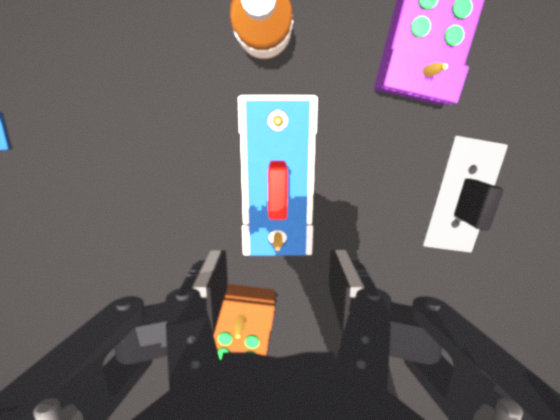

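View pics/s5.png

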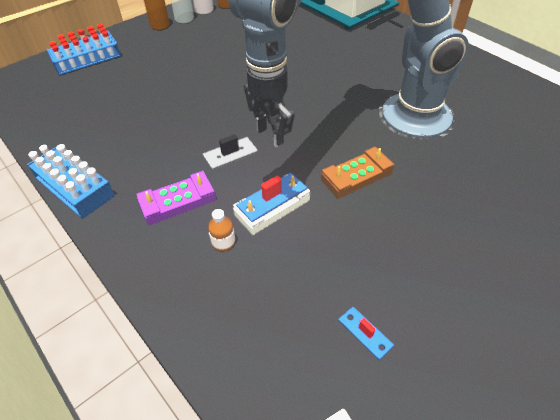

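The plate sits flat on the cradle with the pins at (278,121) and (278,240) in the wrist view. The robot is clear of it, and the bottle and grey plate haven't moved.

```bash
python3 -c "
from plant import robot
robot.close_job()"
```

```text
the job is handed in; nothing more can be done
```

The larger blue plate is on the white cradle with both brass pins through its end holes. I let go, backed the gripper clear and handed the job in; the last clock reading was about 17 s of the 40 s allowed.

- **Approach:** I gripped the red handle, lifted the plate and carried it over the pins. There I moved it about 2 mm sideways after comparing the far hole with its pin in the wrist camera. I then lowered it until contact at TCP height 0.0655 m (0.0654 m expected when home) and released it.
- **Last checks:** The plate's top measured 46.4 mm (46 mm expected), with a slope of about 0.1°. It is in line with the cradle, and both pins show through the holes. By eye in the before and after pictures, the grey plate and bottle have not moved; I did not measure their positions.
- **Disagreements:** The cameras disagreed by up to about 4 mm on where the cradle's centre is. That is why I used the wrist-camera comparison for the final alignment.
- **Failed check:** My final plate-outline fit covered only part of the plate, because the handle's colour and shadow split the mask. I therefore did not use its centre, only its direction.

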